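# Peel a sorting tray off the stack and hold it ready over the bench plate

### The job

Take the clinging top tray off the nested stack of white sorting trays: grip its orange corner tab and peel that corner up first, while the opposite corner is still nested, then lift the tray clear of the stack. Carry it over to the steel bench plate and finish still holding it in the gripper, level and steady, centred over the plate with at least 10 cm of air under it. Leave the other things on the bench where they are.

Things in the scene. Friction and masses are not known exactly. Their poses are not given: they have to be found in the camera images.
- tab (a point): grip point of the orange tab on the top tray: an upright fin 10 mm thick, 34 mm long, 36 mm high on the tray's +x +y corner, running along the tray's diagonal (0.631 rad from tray +x towards +y). Point: mid-thickness, 94.5 mm out from the tray's centre, 20 mm above its rim, 12 mm below the fin's top; the fin goes 20 mm inward, 14 mm outward of it. 88 mm above the bench while nested
- tray_mid (a point): centre of the top tray, 9 mm above its underside. White rigid tray 130 mm (x) by 95 mm (y) by 18 mm high, 60 to 130 g, flat rim around a shallow pan whose foot is 115 by 80 mm. x along the long side, z up; the tab stands at the +x +y corner, 29 mm higher than this point (tab point)
- tray_far (a point): rim corner of the top tray opposite the tab (at -65, -47.5 mm, 7 mm above tray_mid): the corner that stays nested at first
- stack_mid (a point): where the middle of the top tray's underside rests, 50 mm above the bench. Four trays, 130 x 95 mm, in a wooden cradle 150 x 115 mm fixed to the bench; upper rim 58 mm above the bench, so the top tray sits 8 mm deep with 1.5 mm play. Near each corner a sprung nib clings to the top tray's foot and lets go at about 3 N once that spot is raised some 4 mm. Axes: the nested tray's
- plate_mid (a point): centre of the top face of the steel bench plate, bright grey, 160 mm (x) by 190 mm (y), 4 mm thick, screwed flat to the bench; may be on either side of the bench
- band: bystander: brass ring blank 22 mm across, 7 mm high, lying on the bench plate; origin centre of underside
- brush: bystander: bench brush, 160 mm long, lying between stack and plate, handle towards the robot; origin in its middle, on the bench
- jar: bystander: white-capped jar with green label, 60 mm across, 100 mm high, at the back; origin centre of underside
- hammer: bystander: hammer, 240 mm long, lying at the left; origin in its middle, on the bench
- driver: bystander: screwdriver, 180 mm long, lying at the right; origin in its middle, on the bench
- dish: bystander: white ceramic dish, 80 mm across, 30 mm high, at the back; origin centre of underside
- charcoal: bystander: black charcoal block 60 x 100 x 35 mm, at the back; origin centre of underside
Mind the look-alikes: they are no part of the job. Leave any green, red or turquoise look-alike of the part that bears stack_mid alone.

How it is judged (in metres and radians):
On the way, in this order (a step that is already met when the one before it is completed fails the run):
1. the tab's corner is peeled up by at least 15 mm while the opposite corner is still nested (raised less than 8 mm) (z of tab in the frame of stack_mid above 0.053 m and z of tray_far in the frame of stack_mid below 0.024 m), for 0.05 s.
2. the whole tray is lifted clear of the stack (z of each of tab, tray_mid, tray_far in the frame of stack_mid above 0.04 m), for 0.1 s.
At the end, for the whole second after the job is handed in: The tray is held by the fingers, level within 15 degrees, its centre within 50 mm of the middle of the bench plate seen from above and more than 100 mm above it, moving slower than 30 mm/s, right side up (horizontal distance between tray_mid and plate_mid below 0.05 m and z of tray_mid in the frame of plate_mid above 0.1 m and angle between tray_mid's own z axis and vertical below 0.26 rad and contact force between tray and the fingers above 1 N and linear speed of tray below 0.03 m/s); the arm keeps its last pose, push and grip.
It fails at once if a bystander is moved by more than 30 mm (distance of any of band, brush, jar, hammer, driver, dish, charcoal from where it was at the start of the episode above 0.03 m).
It also fails if it takes over 35 s, if anything falls off the work surface, if the arm or the gripper's body presses on something with over 40 N, if the wrist force passes 120 N, or if a joint passes its speed limit or range.

### The arm

A 6-joint arm with a two-finger parallel gripper is mounted at the origin on the work surface. World frame = base frame: x ahead of the robot, y to its left, z up, the work surface at z = 0. Lengths are in mm, angles in rad, forces in N, time in s.
With the tool pointing down it reaches from about 275 to 750 mm from the base axis. Payload 10.2 kg.
Tool frame: the origin (TCP) lies on the mounting face of the last link; the fingertips stand 173 mm ahead of it and the grasp point (between the pads) lies 155 mm ahead of it; z points along the fingers, y is the line along which they close (so a half turn about z gives the same grasp; the last joint's range is limited). The gripper opens to 85 mm and grips with 20 to 120 N. Pads are 22 mm wide; open, the fingers measure 114 mm over their backs; the gripper's body (76 mm by 85 mm) begins 54 mm behind the grasp point. The pads swing forward as they close: fully open they stand 13 mm farther back than shut.
Start: joints at [1.098, 0.313, 1.498, -0, 1.331, -0.223], TCP at [129.799, 508.709, 404.694] pointing down, gripper open.
Joint ranges: [-2.94, 2.94], [-0.97, 2.17], [0.19, 2.56], [-1.23, 4.37], [0.02, 3.11], [-2.88, 2.88]. Speed limits (rad/s): [2.39, 2.39, 3.01, 3.14, 3.14, 3.14].

### API

Orientations are given as a rotation vector (axis times angle).
In Python, from station import robot gives the robot as it stands. The module is installed in compiled form; this text tells all that it offers.
- The arm moves only by the shell command python3 -m inch 'ROWS' [OPENING] [FORCE]. ROWS is JSON, a list of rows, each a list of 4 numbers: the shift along the tool's x, y, z in cm, then the turn about the tool's z in degrees. In form: [[dx, dy, dz, twist], ...]. A call has 1 to 5 rows; each row is the pose to reach, as a shift and turn from the pose commanded when the call began, along the tool's axes at that moment; what a row does not reach only later rows make up. A row lasts 1/8 s, in which the tool goes at most 62.5 mm and 10.7 degrees, less where a joint would pass 70% of its speed; a pose out of reach is approached as far as the arm can. A call with a gripper value outside its range is refused whole. OPENING is the finger opening in cm, from 0 to 8.54, set as the call begins (- or left out, the last holds). The fingers move at their own pace and stop on an object; FORCE is the grip in N (left out, the last holds). Time passes only in rows, so rows that repeat a pose let the fingers close. It gives the time, the measured TCP pose, the force, the opening and the grip force at its end, in the units of the state.
- robot.observe(): the state, without advancing time (a new reading comes with each control period).
- robot.camera(name): name is "scene" or "top"; returns a dict with "color" (420x560x3 uint8, red, green, blue), "fov_y" (degrees; the focal length in pixels is half the picture's height over the tangent of half this angle, whatever the lens; pixels are square), "cx", "cy" (the principal point, pixels), "R" (3x3) and "t" (3): a world point X has camera coordinates R X + t. Camera axes: x right, y down, z forward; pixel columns grow to the right and rows downward; lengths in mm; the calibration is good to about 2 mm. A picture is of the moment at which its call begins. There is no depth.
- robot.finish_job(): hands the job in; it is judged then, once.
The state is a dict: "time_s": time; "joints": joint angles; "qd": joint speeds; "effort": joint torques, N m; "tool_pos": TCP position; "tool_rot": TCP orientation; "contact_force": force on the tool from outside, world axes, zero at the start; "ft_torque": the same for the moment, N m; "width": opening from 0.0 (shut) to 1.0 (fully open); "gripper_force": force on a finger pad.
Only numpy, scipy, OpenCV 4.12 (cv2) and the standard library are available. Lean on these libraries where they do the work, as an engineer would, in place of code of your own. Each camera call takes 0.05 s, during which the arm holds its last target. There are 200 camera calls.

## Working session

There is one attempt and no reset: what is moved stays moved. The work goes in short steps, Python scripts to look and compute and a shell command to move; the robot and the scene stay as the last step left them, time stands still between calls to the robot, and variables do not carry over. Pictures are saved under pics/ and viewed, at most 10 in all, crops included, and the job is handed in when it is done.

```bash
mkdir -p pics
cat > h.py <<'E'
import numpy as np, cv2
from station import robot
def cam(n):
    c=robot.camera(n); c['R']=np.array(c['R']);c['t']=np.array(c['t'])
    c['f']=c['color'].shape[0]/2/np.tan(np.radians(c['fov_y'])/2); return c
def ray(c,u,v,z):
    d=c['R'].T@np.array([(u-c['cx'])/c['f'],(v-c['cy'])/c['f'],1]); o=-c['R'].T@c['t']
    return o+d*(z-o[2])/d[2]
def proj(c,X):
    p=c['R']@np.array(X,float)+c['t']; return p[:2]/p[2]*c['f']+[c['cx'],c['cy']]
E
python3 - <<'E'
from h import *
import pickle
for n in('scene','top'):
    c=cam(n); pickle.dump(c,open(n+'.pkl','wb')); cv2.imwrite(f'pics/{n}0.png',c['color'][:,:,::-1])
    print(n,c['f'],-c['R'].T@c['t'],c['R'].round(2).tolist())
print(robot.observe())
E
```

```text
scene 546.288178129539 [1600.35444691 -443.28899419 1278.91333286] [[0.43, 0.9, -0.0], [0.64, -0.31, -0.7], [-0.63, 0.31, -0.71]]
top 496.2073528345898 [ 454.53721804   77.86190206 1565.32248109] [[-0.0, -1.0, 0.0], [-1.0, 0.0, -0.05], [0.05, -0.0, -1.0]]
{'time_s': 0.1, 'joints': array([ 1.09760180e+00,  3.13378049e-01,  1.49833129e+00, -3.75986406e-06,
        1.33102015e+00, -2.23399802e-01]), 'qd': array([-0.00043233, -0.00435674, -0.00157151, -0.00147535,  0.00088354,
        0.00266332]), 'effort': array([ 3.75048083e-03, -4.12900686e+01, -2.60139227e+01, -1.46914517e-04,
        3.09416318e-03,  6.15113890e-05]), 'tool_pos': array([129.77974834, 508.67352968, 404.2116076 ]), 'tool_rot': array([-3.91307934e-01, -3.11673924e+00,  1.68026957e-03]), 'contact_force': array([0.38967269, 0.08648204, 0.09895012]), 'ft_torque': array([0.05813895, 0.0160549 , 0.00127146]), 'gripper_force': 0.0, 'width': 1.0022258192697764}
```

View pics/scene0.png

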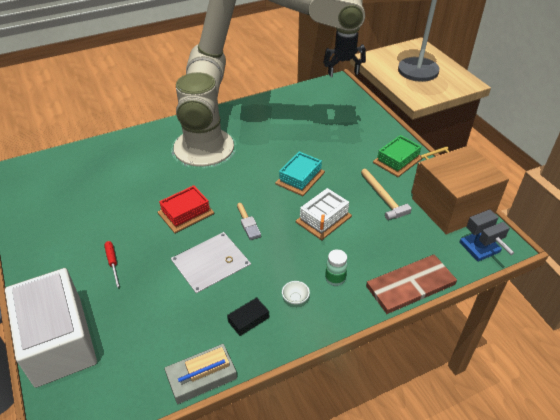

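View pics/top0.png

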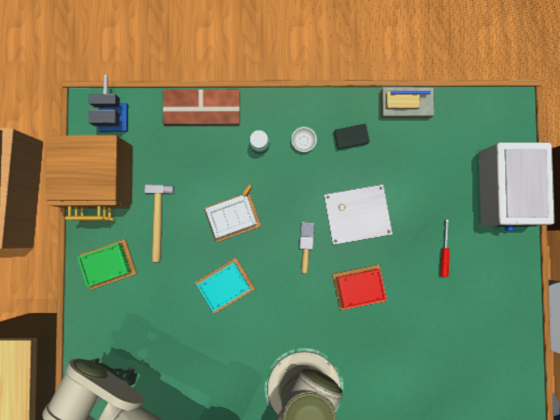

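Candidates in the top view are white stack (232,216) with the orange tab (248,190), turquoise (224,285), green (106,264) and red (360,288). The choice is the white one. The plate is at (358,214), with the ring on it at (342,207) and the brush at (306,245).

Run:
```python
from h import *
import pickle
S=pickle.load(open('scene.pkl','rb'));T=pickle.load(open('top.pkl','rb'))
def blobs(c,lo,hi,box):
    x0,y0,x1,y1=box
    m=cv2.inRange(cv2.cvtColor(c['color'],cv2.COLOR_RGB2HSV),lo,hi)[y0:y1,x0:x1]
    cs=cv2.findContours(m,cv2.RETR_EXTERNAL,cv2.CHAIN_APPROX_NONE)[0]
    k=max(cs,key=cv2.contourArea); return k.reshape(-1,2)+[x0,y0]
# plate
k=blobs(T,(0,0,120),(180,50,255),(315,175,400,250)); r=cv2.minAreaRect(np.float32([ray(T,u,v,4)[:2] for u,v in k])); print('plate',r)
k=blobs(T,(0,0,150),(180,45,255),(195,180,270,250)); r=cv2.minAreaRect(np.float32([ray(T,u,v,68)[:2] for u,v in k])); print('tray',r, cv2.boxPoints(r).tolist())
for n,c,b in(('T',T,(238,175,260,205)),('S',S,(312,205,332,235))):
    k=blobs(c,(5,150,150),(18,255,255),b); q=cv2.minAreaRect(k.astype(np.float32)); print(n,'tab px',q,len(k))
    print([ray(c,u,v,104 if n=='T' else 88).round(0).tolist() for u,v in cv2.boxPoints(q)], ray(c,*q[0],88).round(1))
a=cv2.resize(T['color'][170:255,190:275],(480,480),interpolation=2); b=cv2.resize(S['color'][180:250,285:365],(480,480),interpolation=2) if 0 else cv2.resize(S['color'][175:245,290:360],(480,480),interpolation=2)
cv2.imwrite('pics/crop.png',cv2.cvtColor(np.hstack([a,b])[:, :],cv2.COLOR_RGB2BGR)[::1,::1] if 0 else cv2.resize(np.hstack([a,b])[:,:,::-1],(800,400)))
```

```text
plate ((537.2887573242188, -173.74708557128906), (161.58697509765625, 191.78964233398438), 9.564237594604492)
tray ((529.9151000976562, 221.1892852783203), (97.10069274902344, 131.35459899902344), 18.86385154724121) [[462.73760986328125, 267.6416931152344], [505.20721435546875, 143.34222412109375], [597.0925903320312, 174.73687744140625], [554.6229858398438, 299.0363464355469]]
T tab px ((246.8461456298828, 189.73077392578125), (2.773500919342041, 10.261953353881836), 33.6900634765625) 23
[[595.0, 182.0, 104.0], [620.0, 165.0, 104.0], [615.0, 158.0, 104.0], [590.0, 175.0, 104.0]] [606.5 170.7  88. ]
S tab px ((322.0, 218.5), (7.0, 2.0), 90.0) 16
[[586.0, 181.0, 88.0], [588.0, 187.0, 88.0], [615.0, 172.0, 88.0], [612.0, 167.0, 88.0]] [600.2 176.6  88. ]
```

View pics/crop.png

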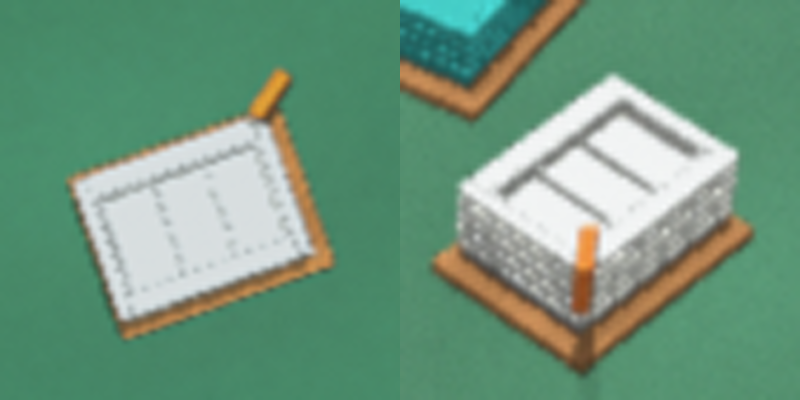

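The crop shows the white tray stack in its wooden cradle, with the orange fin at its +x+y corner at top (247,190). The tray centre (530,221), yaw −71° and size 131×97 match the description. The computed tab at (607,167,88) agrees with the colour measurement. The plate is at (537,−174).

```bash
python3 -m inch '[[-27.3,-10.6,5,0],[-27.3,-10.6,5,0],[-27.3,-10.6,5,0],[-27.3,-10.6,5,0],[-27.3,-10.6,5,0]]' 4 20; python3 -m inch '[[-27.4,-10.7,5.5,20.7],[-27.4,-10.7,5.5,20.7],[-27.4,-10.7,5.5,20.7],[-27.4,-10.7,5.5,20.7],[-27.4,-10.7,5.5,20.7]]'
```

```text
time_s: 0.72
tool_pos: [369.7, 336.8, 354.1]
tool_rot: [-0.393, -3.116, 0.001]
contact_force: [0.1, -0.0, 0.2]
width: 0.471
gripper_force: 0.0
time_s: 1.35
tool_pos: [608.7, 165.3, 298.6]
tool_rot: [-0.946, -2.995, 0.001]
contact_force: [-0.1, 1.3, 0.2]
width: 0.47
gripper_force: 0.0
```

Run:
```python
from h import *
S=cam('scene');T=cam('top')
o=robot.observe();print(o['tool_pos'],o['tool_rot'])
a=cv2.resize(T['color'][150:250,200:300],(400,400),interpolation=2); b=cv2.resize(S['color'][150:250,275:375],(400,400),interpolation=2)
for im,c,(x0,y0) in((a,T,(200,150)),(b,S,(275,150))):
    for X in((607.3,167,88),(608.7,165.3,143.6)):
        p=(proj(c,X)-[x0,y0]+.5)*4; cv2.circle(im,tuple(int(i) for i in p),3,(255,0,255),1)
cv2.imwrite('pics/c2.png',np.hstack([a,b])[:,:,::-1])
```

```text
[609.64676052 163.74072469 297.51339932] [-9.51063762e-01 -2.99271731e+00  1.89839797e-03]
```

View pics/c2.png

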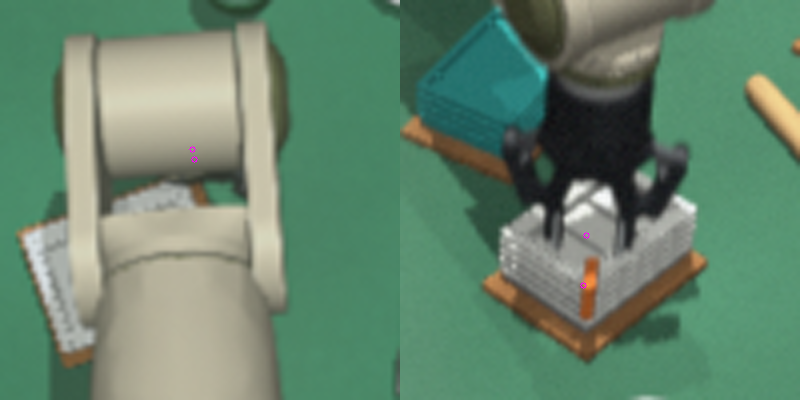

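The scene view shows the open fingers straddling and above the fin. The fin is at crop (590,285) against a predicted (583,285), a few mm off towards the tool's +y. I'll go down partway and check the settled pose.

```bash
python3 -m inch '[[0,0.2,1,0],[0,0.2,2,0],[0,0.2,2,0],[0,0.2,2,0],[0,0.2,2,0]]'
```

```text
time_s: 2.08
tool_pos: [608.2, 168.9, 280.1]
tool_rot: [0.944, 2.996, 0.0]
contact_force: [0.0, -1.2, 0.4]
width: 0.471
gripper_force: 0.0
```

```bash
python3 -m inch '[[0,0,1.2,0],[0,0,2.4,0],[0,0,3.3,0],[0,0,3.6,0],[0,0,3.6,0]]'; python3 -m inch '[[0,0,0,0],[0,0,0,0],[0,0,0,0],[0,0,0,0]]' 0 20;python3 -c "
from h import *
o=robot.observe();print(o['tool_pos'],o['contact_force'],o['ft_torque'])
S=cam('scene');cv2.imwrite('pics/c3.png',cv2.resize(S['color'][160:250,270:370],(600,540),interpolation=2)[:,:,::-1])"
```

```text
time_s: 2.7
tool_pos: [608.4, 168.7, 243.6]
tool_rot: [-0.945, -2.996, 0.0]
contact_force: [0.5, -0.1, -0.1]
width: 0.471
gripper_force: 0.0
time_s: 3.2
tool_pos: [608.4, 168.7, 244.1]
tool_rot: [0.945, 2.995, 0.0]
contact_force: [-0.7, 0.0, 2.6]
width: 0.113
gripper_force: 24.7
[608.39544493 168.74286019 244.08111617] [-0.7160858   0.04965286  2.59024296] [ 0.03511634  0.14011125 -0.05676631]
```

View pics/c3.png

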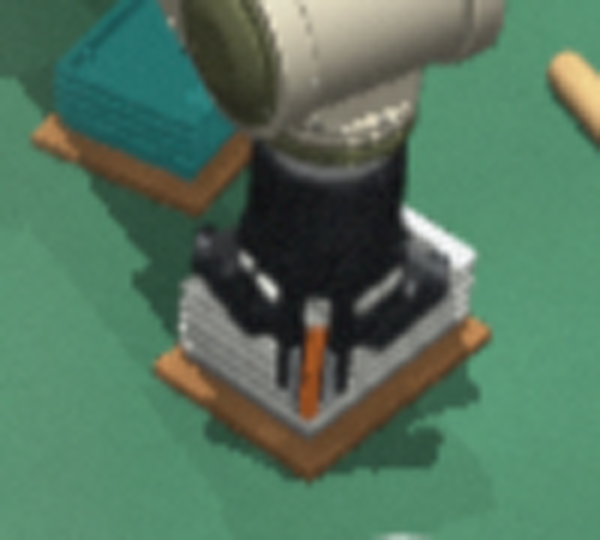

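The fin sits between the pads at crop (315,360), with the opening at 9.6 mm and no side force. Now the peel.

```bash
python3 -m inch '[[0.1,0,-0.5,0],[0.2,0,-1,0],[0.3,0,-1.5,0],[0.4,0,-2,0],[0.4,0,-2,0]]' 0 30;python3 -c "
from h import *
o=robot.observe();print(o['tool_pos'],o['contact_force'],o['ft_torque'])
S=cam('scene');cv2.imwrite('pics/c4.png',cv2.resize(S['color'][150:250,270:370],(600,600),interpolation=2)[:,:,::-1])"
```

```text
time_s: 3.88
tool_pos: [605.1, 171.3, 264.6]
tool_rot: [0.943, 2.995, 0.001]
contact_force: [-0.5, 1.9, -0.7]
width: 0.11
gripper_force: 30.3
[605.10371095 171.29544663 264.58220179] [-0.47827709  1.89977412 -0.72266618] [0.15303773 0.08127187 0.29762587]
```

View pics/c4.png

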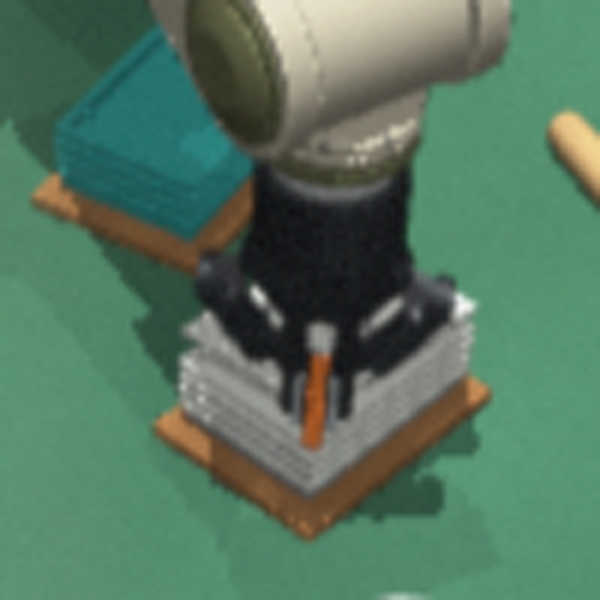

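The corner is up and the tray looks tilted. I'll check from the side corners how far the hidden far corner has risen, reusing the saved images.

Run:
```python
from h import *
import pickle
A=pickle.load(open('scene.pkl','rb'));B=cam('scene')
t=np.radians(-71.1);ex=np.array([np.cos(t),np.sin(t)]);ey=np.array([-ex[1],ex[0]]);C=np.array([530,221.2])
for n,sx,sy in(('+x-y',1,-1),('-x+y',-1,1),('far',-1,-1)):
    P=C+65*sx*ex+47.5*sy*ey; q=proj(A,[*P,66]); k=proj(A,[*P,76])-q
    print(n,P.round(),'px',q.round(1),'px per 10mm',k.round(2))
    u=int(round(q[0]))
    for du in(-2,0,2):
        for c in(A,B): print(u+du, c['color'][int(q[1])-9:int(q[1])+8,u+du].astype(int).min(1))
    pass
```

```text
+x-y [506. 144.] px [298.4 207.5] px per 10mm [ 0.07 -2.26]
296 [86 84 83 83 82 82 82 84 85 82 80 83 82 82 83 82 82]
296 [46 45 45 44 46 46 45 47 50 46 48 46 53 70 75 75 75]
298 [86 85 84 82 84 84 84 82 84 83 80 83 81 80 79 81 82]
298 [44 48 47 46 46 45 44 46 45 46 44 44 46 44 43 51 69]
300 [ 81  83  83  84  84  85  83  82 106 155 137 146 151 135 157 151 182]
300 [ 45  49  47  47  47  55  92  90  64  47  68 129 150 125 150 141 178]
-x+y [554. 298.] px [347.9 202.3] px per 10mm [ 0.27 -2.26]
346 [ 84  82  81  81  83  84 110 196 235 238 236 203 163 150 154 173 159]
346 [ 83  84  84  80  82 112 212 214 227 195 146 135 147 135 141 136 144]
348 [ 82  83  83  84  83  83  84 108 191 216 165 160 137 155 128 111 106]
348 [ 85  83  84  83  85  86 109 193 202 128 114 157 137 157 131 113 111]
350 [82 83 83 84 85 85 82 82 86 84 85 86 87 86 84 87 86]
350 [85 82 84 85 87 85 84 93 87 83 87 90 86 88 86 87 88]
far [464. 267.] px [325.9 188.1] px per 10mm [ 0.18 -2.26]
324 [ 83  87  85  85  85  85  82  85  83  82 118 221 240 241 241 227 167]
324 [ 39  46  86 102  71  39  31  26  24  24  26  27  28  29  27  28  29]
326 [ 85  88  85  85  86  81  83  81  94 163 227 240 241 239 206 148 131]
326 [ 58  56  86 100  74  44  32  28  27  21  28  31  25  28  25  28  28]
328 [ 86  84  83  86  83  85  83  82  88 140 226 239 234 187 132 126 192]
328 [ 61  56  86 101  69  43  34  30  30  29  26  28  24  30  23  24  24]
```

The side corners rose about 12 mm and 5.5 mm, so the far corner is still nested. I'll ease down a little to flatten the tilt, clamp hard, then lift.

```bash
python3 -m inch '[[-0.1,0,0.4,0],[-0.2,0,0.8,0],[-0.2,0,0.8,0]]' 0 20; python3 -m inch '[[0,0,0,0],[0,0,0,0],[0,0,0,0]]' 0 120;  python3 -m inch '[[0,0,-0.5,0],[0,0,-1,0],[0,0,-2,0],[0,0,-3.5,0],[0,0,-5,0]]'; python3 -m inch '[[0,0,-2,0],[0,0,-5,0],[0,0,-8,0],[0,0,-10,0],[0,0,-10,0]]';python3 -c "
from h import *
S=cam('scene');cv2.imwrite('pics/c5.png',cv2.resize(S['color'][110:250,250:390],(600,600),interpolation=2)[:,:,::-1])"
```

```text
time_s: 4.35
tool_pos: [607.7, 169.8, 257.2]
tool_rot: [0.944, 2.991, 0.003]
contact_force: [5.0, 2.7, 5.7]
width: 0.111
gripper_force: 33.6
time_s: 4.72
tool_pos: [607.6, 169.8, 257.5]
tool_rot: [0.943, 2.991, 0.003]
contact_force: [4.7, 2.6, 6.0]
width: 0.098
gripper_force: 117.3
time_s: 5.35
tool_pos: [606.7, 169.9, 307.1]
tool_rot: [0.945, 2.995, 0.0]
contact_force: [-0.3, 0.1, -0.6]
width: 0.096
gripper_force: 117.9
time_s: 5.98
tool_pos: [606.5, 169.9, 407.8]
tool_rot: [0.944, 2.993, 0.002]
contact_force: [-0.4, 0.5, -2.5]
width: 0.097
gripper_force: 117.9
```

View pics/c5.png

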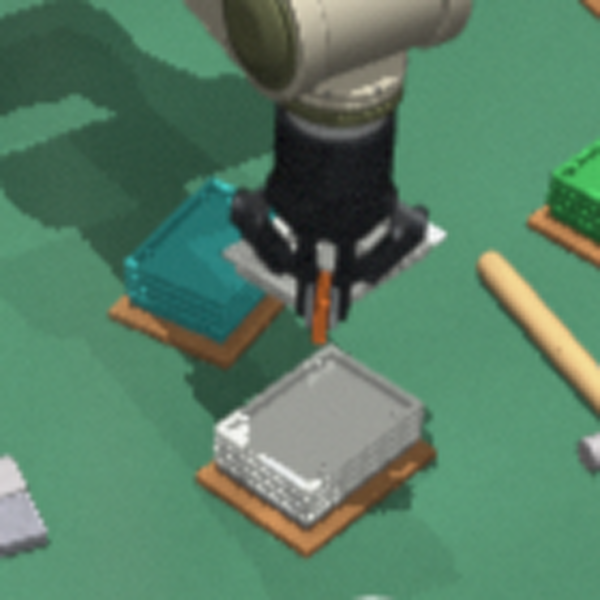

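The tray is clear of the stack and held roughly level, tab at crop (320,310). I'll carry it over to the plate.

```bash
python3 -m inch '[[-1.2,-1.6,0,0],[-3.5,-4.8,0,0],[-6.2,-8.5,0,0],[-9,-12.3,0,0],[-11.8,-16.1,0,0]]'; python3 -m inch '[[-2.8,-3.8,0,0],[-5.6,-7.6,0,0],[-8.4,-11.5,0,0],[-10.5,-14.4,0,0],[-11.7,-16,0,0]]'; python3 -m inch '[[0,0,0,0],[0,0,0,0],[0,0,0,0],[0,0,0,0]]';python3 - <<'E'
from h import *
S=cam('scene');T=cam('top')
o=robot.observe();print(o['tool_pos'],o['qd'].round(3),o['joints'].round(2))
cv2.imwrite('pics/c6.png',np.hstack([cv2.resize(S['color'][130:290,130:290],(400,400),interpolation=2),cv2.resize(T['color'][130:260,290:420],(400,400),interpolation=2)])[:,:,::-1])
p=o['tool_pos']; ex=np.array([.324,-.946,0]);ey=np.array([.946,.324,0]);d=np.array([.819,-.574,0])
for th in(0,5,10,15):
    a=np.radians(th);w=np.array([0,0,1.])
    # tilt: far side droops about grip by th
    D=d*np.cos(a)+w*np.sin(a);W=w*np.cos(a)-d*np.sin(a);n=np.cross([0,0,1],d)
    g=np.array([p[0],p[1],p[2]-155])
    for nm,sx,sy in(('L',1,-1),('R',-1,1)):
        r=65*sx*ex+47.5*sy*ey; P=g+D*(r@d-94.5)+n*(r@n)-22*W; print(th,nm,((proj(S,P)-[130,130]+.5)*2.5).round())
E
```

```text
time_s: 6.65
tool_pos: [610.5, -32.4, 404.8]
tool_rot: [-0.946, -2.994, 0.0]
contact_force: [0.2, -0.1, -1.5]
width: 0.094
gripper_force: 117.9
time_s: 7.28
tool_pos: [614.3, -230.4, 404.6]
tool_rot: [-0.948, -2.993, -0.0]
contact_force: [0.6, 1.3, -1.7]
width: 0.095
gripper_force: 117.9
time_s: 7.78
tool_pos: [615.1, -227.0, 405.9]
tool_rot: [0.943, 2.996, -0.0]
contact_force: [0.5, 0.2, -0.3]
width: 0.096
gripper_force: 117.9
[ 615.04941332 -227.37488332  405.82038658] [-0.005  0.003 -0.002 -0.     0.    -0.002] [-0.53  0.61  1.04  0.    1.49 -1.49]
0 L [107. 202.]
0 R [254. 187.]
5 L [108. 208.]
5 R [255. 195.]
10 L [108. 213.]
10 R [255. 204.]
15 L [108. 219.]
15 R [254. 213.]
```

View pics/c6.png

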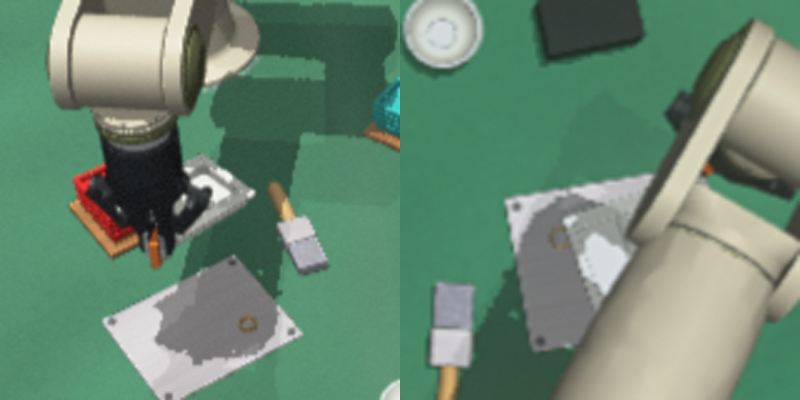

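The tray hangs over the plate. Its right corner at crop (255,194) matches about 5° of tilt, its centre is about 210 mm up, and the arm is still. Handing in.

```bash
python3 -m inch '[[0,0,0,0],[0,0,0,0],[0,0,0,0],[0,0,0,0]]'; python3 -c "
from station import robot
print(robot.finish_job())"
```

```text
time_s: 8.38
tool_pos: [615.0, -227.9, 405.7]
tool_rot: [-0.945, -2.996, 0.0]
contact_force: [0.4, 0.4, -0.5]
width: 0.091
gripper_force: 117.9
the job is handed in; nothing more can be done
None
```

The job is handed in at 8.4 s: I peeled the tray's tab corner up first, lifted the tray clear, and left it held still about 20 cm above the centre of the plate, tilted by roughly 5°; `finish_job()` returned no verdict.

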